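# Stand the fallen check weight up in its pocket and shut the case

### The arm

A 6-joint arm with a two-finger parallel gripper is mounted at the origin on a cart in front of the work surface, level with it; the furniture and walls round the work are solid. World frame = base frame: x ahead of the robot, y to its left, z up, the work surface at z = 0. Lengths are in mm, angles in rad, forces in N, time in s.
With the tool pointing down it reaches from about 275 to 750 mm from the base axis. Payload 10.2 kg.
Tool frame: the origin (TCP) lies midway between the tips of the shut fingers; the grasp point (between the pads) lies 19 mm behind it; x points along the fingers, y is the direction in which the jaws open and shut, and the axes are right-handed (so a half turn about x gives the same grasp; the last joint's range is limited). The gripper opens to 85 mm and grips with 20 to 120 N. Pads are 22 mm wide; open, the fingers measure 114 mm over their backs; the gripper's body (76 mm by 85 mm) begins 54 mm behind the grasp point. The pads swing forward as they close: fully open they stand 13 mm farther back than shut.
Start: joints at [-1.476, 0.313, 1.498, -0, 1.331, -0.223], TCP at [164.038, -498.721, 231.294] pointing down, gripper open.
Joint ranges: [-2.94, 2.94], [-0.97, 2.17], [0.19, 2.56], [-1.23, 4.37], [0.02, 3.11], [-2.88, 2.88]. Speed limits (rad/s): [2.39, 2.39, 3.01, 3.14, 3.14, 3.14].

### API

Orientations are given as a unit quaternion [w, x, y, z].
In Python, from rig import sense, capture, get_calibration, finish_job gives the robot as it stands.
- The arm moves only by the tool jog_arm, never from a script. Its argument "increments" is a list of rows, each an object of numbers: "rx", "ry", "rz": the turn, a rotation vector about the tool's x, y, z in rad; "x", "y", "z": the shift along the tool's x, y, z in mm; "hand": the finger opening in mm, from 0 to 85.4. A call has 1 to 5 rows; each row shifts and turns the commanded pose from where the row before left it, along the tool's axes as they then stand; what a row does not reach is not made up. A row lasts 1/8 s, in which the tool goes at most 62.5 mm and 10.7 degrees, less where a joint would pass 70% of its speed; a pose out of reach is approached as far as the arm can. A call with a gripper value outside its range is refused whole. The fingers move at their own pace and stop on an object; "force" is the grip in N (left out, the last holds). Time passes only in rows, so rows that do not move let the fingers close. It gives the time, the measured TCP pose, the force and the opening at its end, in the units of the state.
- sense(): the state, without advancing time (a new reading comes with each control period).
- capture(name): name is "scene" or "top" or "wrist"; returns the picture (420x560x3 uint8, red, green, blue); there is no depth.
- get_calibration(name): a dict with "camera_matrix" (3x3 intrinsics, pixels), "R" (3x3) and "t" (3): a world point X has camera coordinates R X + t; the wrist camera has in their place "T_tool_cam" (4x4, takes a point from camera to tool coordinates, whose origin is the TCP and whose axes are the tool frame's). Camera axes: x right, y down, z forward; pixel columns grow to the right and rows downward; lengths in mm; the calibration is good to about 2 mm. A picture is of the moment at which its call begins: read the wrist's pose just before it. get_calibration takes no time and is no camera call.
- finish_job(): hands the job in, once; it reports no verdict.
The state is a dict: "time_s": time; "joints": joint angles; "dq": joint speeds; "tau": joint torques, N m; "eef_pos": TCP position; "ee_rot": TCP orientation; "force": force on the tool from outside, world axes, zero at the start; "wrist_torque": the same for the moment, N m; "grip_width": opening from 0.0 (shut) to 1.0 (fully open).
Only numpy, scipy, OpenCV 4.12 (cv2) and the standard library are available. Lean on these libraries where they do the work, as an engineer would, in place of code of your own. Each camera call takes 0.05 s, during which the arm holds its last target.

### The job

The largest check weight has toppled over in its pocket of the open wooden weight case: its foot is still in the pocket, its knob lies towards the front. Do not pick it up: push its knob up and back with the fingertips until it stands upright, flat on the floor of its pocket, and only then push the lid over and press it completely shut. Leave the other weights standing and the things beside the case where they are.

Things in the scene. Friction and masses are not known exactly. Their poses are not given: they have to be found in the camera images.
- weight_case: Base of the wooden weight case, fixed: a solid block 130 (x) x 190 (y) x 28 mm with a flat top and no walls; with the lid shut 90 mm high. Origin: centre of its underside, on the bench; +x to the hinge side (back, away from the robot), +y left, +z up. Three oblong pockets 12 mm deep (floors at z = 16 mm) side by side: large at y = +52, medium at y = -10, small at y = -60 mm.
- large_weight: The fallen weight: metal cylinder 38 mm wide, 49 mm tall, with a 24 mm knob, 65 mm in all, 0.5 kg, loose. Origin: centre of its underside; +z along its axis to the knob. It leans about 63 degrees to the front (up to 20 degrees off straight), foot in the pocket, side on the front rim. 2 to 5 N on the knob's end, to the back, turn it up; under about 30 degrees it falls upright.
- large_knob (a point): Centre of the large weight's knob, on its axis, 57 mm from its underside; the knob's end lies 8 mm further along the axis. As the weight turns up, the knob moves back and rises by about 20 mm: let the finger rise with it along that arc, for a level push drags the knob down and slides the foot back onto the pocket's rear rim.
- pocket_large (a point): Centre of the floor of the left-hand pocket, 62 (x) x 42 (y) mm and 12 mm deep, where the large weight belongs; it may stand anywhere along it.
- medium_weight: Metal cylinder 29 mm wide with a knob, 49 mm tall in all, standing loose in the middle pocket. Origin: centre of its underside.
- pocket_medium (a point): Centre of the floor of the middle pocket (50 x 33 mm, 12 mm deep).
- small_weight: Metal cylinder 23 mm wide with a knob, 39 mm tall in all, standing loose in the right-hand pocket. Origin: centre of its underside.
- pocket_small (a point): Centre of the floor of the right-hand pocket (42 x 27 mm, 12 mm deep).
- case_lid (a joint): Lid hinge, rad: 0 shut (flat on the base), 1.8 the stop; 1.5 to 1.75 at the start: the lid stands behind the base, hollow side to the front. Stiff: it stays at any angle where it is left; 2 to 6 N at its front edge move it. Axis: the base's upper back edge, parallel to the case's y, at x = +65, z = +28 mm of the case.
- lid_hinge (a point): Middle of the lid's hinge axis. The lid is a hollow box 130 x 190 x 62 mm with 6 mm walls; felted bars inside along its front and back clear the weights only when these stand in their pockets.
- lid_edge (a point): Middle of the lid's outer top front edge: with the lid shut, 130 mm in front of the hinge axis and 62 mm above it; it turns with the lid. The lid's flat outer top faces the back when it stands open. A lip 50 mm wide sticks out 9 mm from the front wall near its lower rim.
- calculator: Desk calculator 146 x 104 x 29 mm lying to the right of the case; to be left alone. Origin: centre of its underside.
- sample_jar: Jar with a screw lid, 68 mm wide, 73 mm tall, to the left of the case; to be left alone. Origin: centre of its underside.
- tally_counter: Hand tally counter 77 x 47 x 26 mm lying to the left in front; to be left alone. Origin: centre of its underside.
There are look-alikes about, which are no part of the job. Leave any green, red or turquoise look-alike of the small_weight alone.

How it is judged:
By the outcome, as a careful person would: the job done as asked, in the order asked, and still so for the second after the job is handed in, with the robot touching nothing.
It also fails if it takes over 58 s, if anything falls off the work surface, if the arm or the gripper's body presses on something with over 40 N, if the wrist force passes 120 N, or if a joint passes its speed limit or range.

## Working session

There is one attempt and no reset: what is moved stays moved. The work goes in short steps, Python scripts to look and compute and a tool call to move; the robot and the scene stay as the last step left them, time stands still between calls to the robot, and variables do not carry over. Pictures are saved under pics/ and viewed, and the job is handed in when it is done.

Besides the shell and the picture viewer there is one more tool, called as name(argument=value, ...), one argument or row to a line, values as JSON. jog_arm: Moves the arm, as the interface text tells. Its arguments: {"type":"object","properties":{"increments":{"type":"array","items":{"type":"object","properties":{"rx":{"type":"number"},"ry":{"type":"number"},"rz":{"type":"number"},"x":{"type":"number"},"y":{"type":"number"},"z":{"type":"number"},"hand":{"type":"number"}}}},"force":{"type":"number"}},"required":["increments"]}

```bash
mkdir -p pics; ls; python3 - <<'E'
from rig import *
import cv2
s=sense();print(s)
for n in ("scene","top","wrist"):
    c=get_calibration(n);print(n,c)
for n in ("scene","top"):
    cv2.imwrite(f"pics/{n}0.png",cv2.cvtColor(capture(n),cv2.COLOR_RGB2BGR))
E
```

```text
pics
{'time_s': 0.0, 'joints': array([-1.47641505e+00,  3.13445707e-01,  1.49847752e+00, -1.87833979e-05,
        1.33099221e+00, -2.23412458e-01]), 'dq': array([-2.48511224e-03,  1.27512477e-04, -8.16303462e-04, -7.51269598e-06,
       -8.71946435e-04, -2.06590072e-03]), 'tau': array([-4.65470439e-04, -4.12261462e+01, -2.59741956e+01, -3.53768564e-04,
        4.05949846e-03, -1.11600593e-05]), 'eef_pos': array([ 163.99900665, -498.44190386,  230.72205165]), 'ee_rot': array([ 0.11141926,  0.69822227,  0.1123535 , -0.69817484]), 'force': array([0.16140754, 0.22891916, 0.62110296]), 'wrist_torque': array([ 0.01231243, -0.02915816,  0.00509074]), 'grip_width': 0.9967154156577478}
scene {'camera_matrix': array([[465.43966249,   0.        , 277.33520153],
       [  0.        , 465.43966249, 213.07197086],
       [  0.        ,   0.        ,   1.        ]]), 'R': array([[-0.8568288 , -0.51535186, -0.01602698],
       [-0.35885091,  0.61837249, -0.69917201],
       [ 0.37023024, -0.59331942, -0.71477384]]), 't': array([399.60434991, 226.14706237, 733.18533901])}
top {'camera_matrix': array(
[... 190 characters left out ...]
.00584264],
       [-0.99240039,  0.00704793, -0.12284864],
       [ 0.12288523,  0.00501466, -0.99240822]]), 't': array([ -8.41410535, 476.8299099 , 925.81992026])}
wrist {'camera_matrix': array([[339.29040062,   0.        , 275.88823604],
       [  0.        , 339.29040062, 211.04335951],
       [  0.        ,   0.        ,   1.        ]]), 'T_tool_cam': array([[ 7.91644978e-04, -2.70886468e-01,  9.62610978e-01,
        -1.41965650e+02],
       [ 9.99999679e-01,  3.31278977e-04, -7.29168634e-04,
         2.74245777e-01],
       [-1.21370864e-04,  9.62611246e-01,  2.70886643e-01,
        -6.90786298e+01],
       [ 0.00000000e+00,  0.00000000e+00,  0.00000000e+00,
         1.00000000e+00]])}
```

View pics/scene0.png

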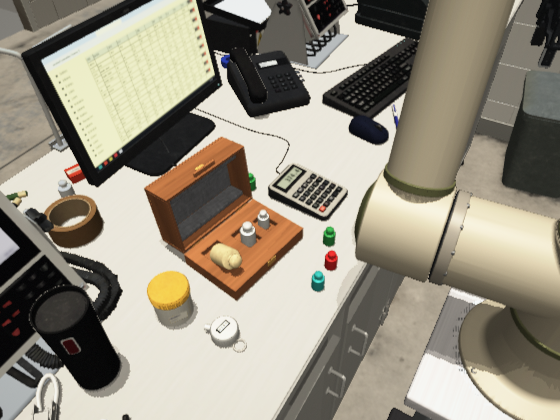

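View pics/top0.png

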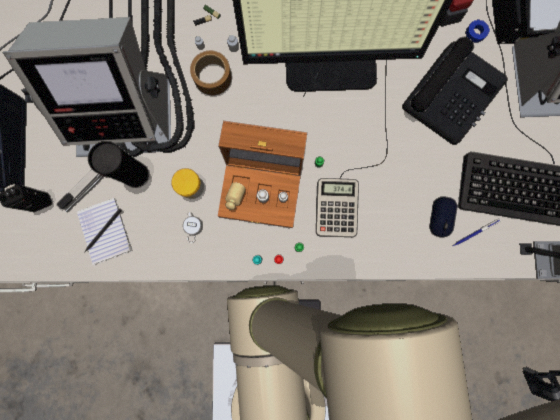

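The scene view shows the open case around (230,230), with the brass weight lying at (226,257). In the top view the case is around (262,195) and the fallen weight at (234,194). I'll enlarge both.

```bash
python3 - <<'E'
import cv2
a=cv2.imread("pics/scene0.png")[130:305,140:360];b=cv2.imread("pics/top0.png")[110:240,200:330]
cv2.imwrite("pics/c1.png",cv2.resize(a,None,fx=3.5,fy=3.4,interpolation=cv2.INTER_CUBIC)[:600])
cv2.imwrite("pics/c2.png",cv2.resize(b,None,fx=4.5,fy=4.5,interpolation=cv2.INTER_CUBIC)[:600])
E
```

```text
(no output)
```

View pics/c1.png

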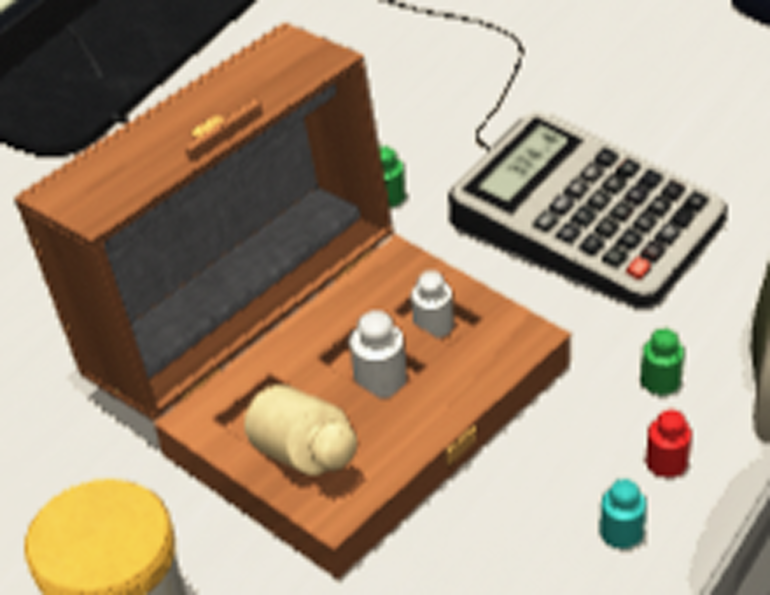

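View pics/c2.png

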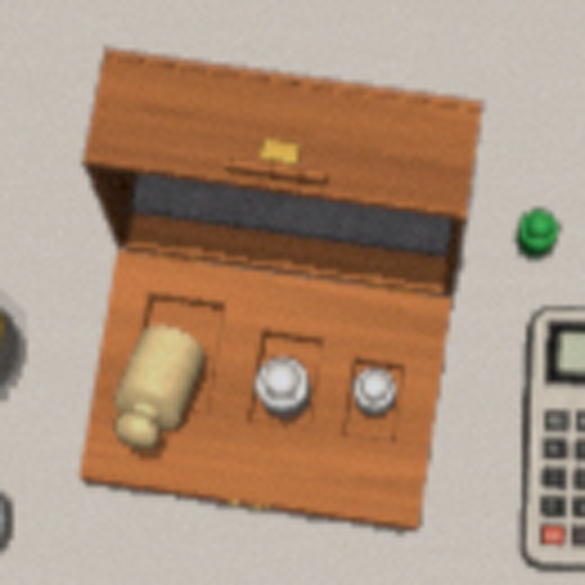

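In the crops, the base's top corners, the brass knob (c1 332,442; c2 137,428) and the two upright steel weights are clear. I'll turn these into positions.

```bash
cat > h.py <<'E'
import numpy as np
from rig import get_calibration
def ray(n,p):
    c=get_calibration(n);K,R,t=c["camera_matrix"],np.array(c["R"]),np.array(c["t"])
    d=R.T@np.linalg.inv(K)@np.array([p[0],p[1],1.]);return -R.T@t,d/np.linalg.norm(d)
def plane(n,p,z):
    o,d=ray(n,p);return o+d*(z-o[2])/d[2]
def tri(pa,pb):
    o,d=ray("scene",pa);q,e=ray("top",pb)
    A=np.stack([d,-e],1);s=np.linalg.lstsq(A,q-o,rcond=None)[0]
    a,b=o+s[0]*d,q+s[1]*e;return (a+b)/2,np.linalg.norm(a-b)
C1=lambda u,v:(140+u/3.5,130+v/3.4)
C2=lambda u,v:(200+u/4.5,110+v/4.5)
def wproj(n,X):
    c=get_calibration(n);x=c["R"]@X+c["t"];x=c["camera_matrix"]@x;return x[:2]/x[2]
E
python3 - <<'E'
from h import *
np.set_printoptions(precision=1,suppress=True)
P={k:plane("top",C2(*v),28) for k,v in dict(FL=(82,480),FR=(419,528),BR=(452,297),BL=(118,247)).items()}
for k in P:print(k,P[k])
for k,v in dict(FL=(336,548),FR=(570,337),BL=(160,425)).items(): print("scene",k,plane("scene",C1(*v),28))
print(np.linalg.norm(P["FL"]-P["FR"]),np.linalg.norm(P["FL"]-P["BL"]))
yv=(P["FL"]-P["FR"]+P["BL"]-P["BR"]);print("yaw",np.degrees(np.arctan2(-yv[0],yv[1])))
ctr=sum(P.values())/4;print("ctr",ctr)
print("knob c",tri(C1(332,442),C2(137,428)))
print("lid edge L",tri(C1(20,200),C2(105,48)),"R",tri(C1(288,25),C2(482,100)))
print("lid rim front L",tri(C1(97,240),C2(85,163)),"R",tri(C1(362,60),C2(465,215)))
print("med knob",tri(C1(376,325),C2(283,378)),"small",tri(C1(431,282),C2(376,384)))
print("jar",plane("top",(186,183),73),"tally",plane("top",(192,226),26),"green",plane("top",(299,247),30),"teal",plane("top",(257,259),30),"green2",plane("top",(319,161),30))
E
```

```text
FL [460.6 145.8  28. ]
FR [432.7 -40.3  28. ]
BR [562.1 -60.1  28. ]
BL [592.2 127.4  28. ]
scene FL [459.1 148.2  28. ]
scene FR [429.7 -34.9  28. ]
scene BL [584.1 129.1  28. ]
188.2100376499648 132.93600192615514
yaw -8.818689189622493
ctr [511.9  43.2  28. ]
knob c (array([484.9, 111.3,  57. ]), np.float64(1.18767555767314))
lid edge L (array([662.6, 115.7, 146.5]), np.float64(4.841755260927486)) R (array([634.6, -71.9, 145.8]), np.float64(4.477969146667017))
lid rim front L (array([602.5, 124.3, 154.2]), np.float64(2.433583052811537)) R (array([576.3, -61.8, 149.4]), np.float64(1.8265559174213428))
med knob (array([511.3,  32.6,  56.9]), np.float64(1.6815957486450486)) small (array([509.2, -17.6,  47.1]), np.float64(1.9118225024642643))
jar [537.5 216.6  73. ] tally [437.9 211.1  26. ] green [384.  -54.2  30. ] teal [355.4  49.   30. ] green2 [ 599.9 -107.3   30. ]
```

```bash
python3 - <<'E'
from h import *
import cv2
np.set_printoptions(precision=1,suppress=True)
for n,(x0,y0,x1,y1) in dict(scene=(195,230,255,280),top=(218,175,252,215)).items():
    im=cv2.imread(f"pics/{n}0.png");hsv=cv2.cvtColor(im,cv2.COLOR_BGR2HSV)
    m=cv2.inRange(hsv,(18,40,110),(34,150,255));k=np.zeros_like(m);k[y0:y1,x0:x1]=m[y0:y1,x0:x1]
    ys,xs=np.nonzero(k);p=np.stack([xs,ys],1).astype(float);c=p.mean(0)
    u,s,v=np.linalg.svd(p-c,full_matrices=False);print(n,len(p),c,v[0],s/np.sqrt(len(p)))
    q=(p-c)@v[0];w=(p-c)@v[1]
    for a in np.arange(q.min(),q.max(),2):
        i=(q>=a)&(q<a+2);print("%.0f %.1f %.1f mid %.1f"%(a,w[i].min(),w[i].max(),(w[i].min()+w[i].max())/2),c+v[0]*(a+1)+v[1]*(w[i].min()+w[i].max())/2)
E
```

```text
scene 579 [225.2 256. ] [-0.9 -0.4] [8.4 5.8]
-16 -5.1 5.2 mid 0.1 [239.  262.7]
-14 -6.4 6.1 mid -0.2 [237.3 261.7]
-12 -7.8 8.3 mid 0.3 [235.3 261.2]
-10 -9.6 10.1 mid 0.2 [233.5 260.3]
-8 -10.1 10.5 mid 0.2 [231.8 259.4]
-6 -10.1 10.5 mid 0.2 [230.  258.5]
-4 -28.0 10.5 mid -8.8 [232.1 249.5]
-2 -10.1 9.5 mid -0.3 [226.6 256.3]
-0 -9.7 9.5 mid -0.1 [224.7 255.6]
2 -9.7 9.5 mid -0.1 [222.9 254.7]
4 -9.8 9.0 mid -0.4 [221.2 253.6]
6 -9.8 28.7 mid 9.4 [215.1 261.6]
8 -9.8 28.2 mid 9.2 [213.4 260.5]
10 -9.4 9.4 mid 0.0 [215.7 251.3]
12 -8.5 8.0 mid -0.2 [214.  250.2]
14 -5.4 6.7 mid 0.6 [211.8 250.1]
16 -2.3 -0.0 mid -1.2 [210.8 247.6]
top 337 [234.3 195. ] [-0.4  0.9] [7.1 3.9]
-13 -4.5 4.9 mid 0.2 [238.7 184. ]
-11 -6.6 6.8 mid 0.1 [238.1 185.9]
-9 -7.0 6.9 mid -0.0 [237.4 187.7]
-7 -6.8 6.2 mid -0.3 [236.9 189.7]
-5 -7.1 6.7 mid -0.2 [236.  191.5]
-3 -6.5 6.9 mid 0.2 [234.9 193.2]
-1 -6.9 7.0 mid 0.0 [234.2 195.1]
1 -7.1 7.2 mid 0.0 [233.5 197. ]
3 -7.0 6.9 mid -0.0 [232.8 198.8]
5 -7.4 6.5 mid -0.4 [232.4 200.8]
7 -5.9 5.8 mid -0.1 [231.3 202.5]
9 -3.9 4.6 mid 0.4 [230.1 204.2]
11 -4.3 4.2 mid -0.0 [229.7 206.2]
13 -1.9 2.2 mid 0.1 [228.8 208. ]
```

```bash
python3 - <<'E'
from h import *
np.set_printoptions(precision=2,suppress=True)
def pl(n,a,b):
    o,d=ray(n,a);_,e=ray(n,b);k=np.cross(d,e);k/=np.linalg.norm(k);return k,k@o
for sb in ((214,250.2),(214,250.6),(214,249.8)):
    a=pl("scene",(239,262.5),sb);b=pl("top",(229.2,207),(238.4,185))
    d=np.cross(a[0],b[0]);d/=np.linalg.norm(d)
    if d[2]<0:d=-d
    th=np.radians(-8.8);R=np.array([[np.cos(th),-np.sin(th),0],[np.sin(th),np.cos(th),0],[0,0,1]])
    p=np.linalg.lstsq(np.array([a[0],b[0],[0,0,1.]]),np.array([a[1],b[1],57]),rcond=None)[0]
    c=R.T@d;print("dir",d,"tilt",np.degrees(np.arccos(d[2])),"az off",np.degrees(np.arctan2(c[1],-c[0])),"pt z57",p,"case",R.T@(p-[511,43.5,0]))
E
```

```text
dir [-0.86  0.27  0.43] tilt 64.83663132666072 az off 8.395325630250287 pt z57 [487.29 111.96  57.  ] case [-33.91  64.03  57.  ]
dir [-0.86  0.26  0.43] tilt 64.25341534241409 az off 8.264987066740112 pt z57 [486.87 112.13  57.  ] case [-34.34  64.13  57.  ]
dir [-0.87  0.27  0.42] tilt 65.42389298698065 az off 8.52528957248707 pt z57 [487.72 111.78  57.  ] case [-33.45  63.92  57.  ]
```

```bash
cat >> h.py <<'E'
from scipy.spatial.transform import Rotation as Rn
def Rq(q): return Rn.from_quat([q[1],q[2],q[3],q[0]])
def goalR(azdeg,tilt):
    # tool z horizontal heading azdeg (world, from +x), tool x down, tips pitched forward by tilt
    a,t=np.radians(azdeg),np.radians(tilt)
    h=np.array([np.cos(a),np.sin(a),0]);u=np.array([0,0,1.])
    x=-u*np.cos(t)+h*np.sin(t);z=h*np.cos(t)+u*np.sin(t);y=np.cross(z,x)
    return Rn.from_matrix(np.stack([x,y,z],1))
def plan(pos,rot,s=None):
    from rig import sense
    s=s or sense();R0=Rq(s["ee_rot"]);d=np.array(pos)-s["eef_pos"]
    rv=(R0.inv()*rot).as_rotvec()
    print("t %.2f pos"%s["time_s"],s["eef_pos"].round(1),"F",s["force"].round(1))
    print(" rot total",rv.round(4),"deg %.1f"%np.degrees(np.linalg.norm(rv)),"shift in current tool",R0.inv().apply(d).round(1),"in goal tool",rot.inv().apply(d).round(1))
E
python3 - <<'E'
from h import *
from rig import sense
np.set_printoptions(precision=3,suppress=True)
s=sense();print(Rq(s["ee_rot"]).as_matrix())
plan((410,115,130),goalR(-16,25))
E
```

```text
[[-0.     0.312 -0.95 ]
 [ 0.001 -0.95  -0.312]
 [-1.    -0.001 -0.   ]]
t 0.10 pos [ 164.  -498.5  230.8] F [ 0.3 -0.5  0.3]
 rot total [-2.493 -0.172  0.553] deg 146.6 shift in current tool [ 101.5 -505.8 -425.3] in goal tool [119.8 657.5  18.4]
```

```bash
cat >> h.py <<'E'
def rows(pos,rot,n,s=None):
    """n rows, straight line + slerp; shift in frame before the row's turn"""
    from rig import sense
    s=s or sense();R0=Rq(s["ee_rot"]);p0=np.array(s["eef_pos"])
    d=(np.array(pos)-p0)/n; rv=(R0.inv()*rot).as_rotvec()/n; R=R0
    print("t %.2f pos"%s["time_s"],p0.round(1),"F",s["force"].round(1))
    for i in range(n):
        t=R.inv().apply(d);print(" x %.1f y %.1f z %.1f  r %.3f %.3f %.3f"%(*t,*rv))
        R=R*Rn.from_rotvec(rv)
E
python3 - <<'E'
from h import *
rows((400,115,205),goalR(-16,0),15)
E
```

```text
t 0.10 pos [ 164.  -498.5  230.8] F [ 0.3 -0.5  0.3]
 x 1.8 y -33.9 z -27.7  r -0.170 -0.000 0.000
 x 1.8 y -28.8 z -33.1  r -0.170 -0.000 0.000
 x 1.8 y -22.8 z -37.4  r -0.170 -0.000 0.000
 x 1.8 y -16.1 z -40.7  r -0.170 -0.000 0.000
 x 1.8 y -9.0 z -42.9  r -0.170 -0.000 0.000
 x 1.7 y -1.6 z -43.8  r -0.170 -0.000 0.000
 x 1.7 y 5.8 z -43.4  r -0.170 -0.000 0.000
 x 1.7 y 13.0 z -41.8  r -0.170 -0.000 0.000
 x 1.7 y 19.9 z -39.0  r -0.170 -0.000 0.000
 x 1.7 y 26.2 z -35.1  r -0.170 -0.000 0.000
 x 1.7 y 31.8 z -30.2  r -0.170 -0.000 0.000
 x 1.7 y 36.4 z -24.4  r -0.170 -0.000 0.000
 x 1.7 y 40.0 z -17.9  r -0.170 -0.000 0.000
 x 1.7 y 42.4 z -10.9  r -0.170 -0.000 0.000
 x 1.7 y 43.7 z -3.6  r -0.170 -0.000 0.000
```

jog_arm(
  increments=[
    {"x": 2, "y": -34, "z": -28, "rx": -0.17, "hand": 0},
    {"x": 2, "y": -29, "z": -33, "rx": -0.17},
    {"x": 2, "y": -23, "z": -37, "rx": -0.17},
    {"x": 2, "y": -16, "z": -41, "rx": -0.17},
    {"x": 2, "y": -9, "z": -43, "rx": -0.17},
  ],
  force=20,
)

```text
schema error: expected keys rx, ry, rz, x, y, z, hand
```

jog_arm(
  increments=[
    {"x": 2, "y": -2, "z": -44, "rx": -0.17},
    {"x": 2, "y": 6, "z": -43, "rx": -0.17},
    {"x": 2, "y": 13, "z": -42, "rx": -0.17},
    {"x": 2, "y": 20, "z": -39, "rx": -0.17},
    {"x": 2, "y": 26, "z": -35, "rx": -0.17},
  ],
)

```text
schema error: expected keys rx, ry, rz, x, y, z, hand
```

```bash
python3 - <<'E'
from h import *
rows((400,115,205),goalR(-16,0),6)
E
```

```text
t 0.10 pos [ 164.  -498.5  230.8] F [ 0.3 -0.5  0.3]
 x 4.4 y -84.8 z -69.3  r -0.424 -0.000 0.000
 x 4.4 y -48.8 z -98.1  r -0.424 -0.000 0.000
 x 4.4 y -4.1 z -109.5  r -0.424 -0.000 0.000
 x 4.3 y 41.3 z -101.5  r -0.424 -0.000 0.000
 x 4.3 y 79.4 z -75.5  r -0.424 -0.000 0.000
 x 4.3 y 103.4 z -36.1  r -0.424 -0.000 0.000
```

All seven keys are required in each row.

jog_arm(
  increments=[
    {"x": 2, "y": -34, "z": -28, "rx": -0.17, "ry": 0, "rz": 0, "hand": 0},
    {"x": 2, "y": -29, "z": -33, "rx": -0.17, "ry": 0, "rz": 0, "hand": 0},
    {"x": 2, "y": -23, "z": -37, "rx": -0.17, "ry": 0, "rz": 0, "hand": 0},
    {"x": 2, "y": -16, "z": -41, "rx": -0.17, "ry": 0, "rz": 0, "hand": 0},
    {"x": 2, "y": -9, "z": -43, "rx": -0.17, "ry": 0, "rz": 0, "hand": 0},
  ],
  force=20,
)

```text
time_s: 0.72
eef_pos: [242.8, -292.2, 221.0]
ee_rot: [0.391, 0.589, 0.391, -0.589]
force: [0.3, -0.5, 0.0]
grip_width: -0.005
```

jog_arm(
  increments=[
    {"x": 2, "y": -2, "z": -44, "rx": -0.17, "ry": 0, "rz": 0, "hand": 0},
    {"x": 2, "y": 6, "z": -43, "rx": -0.17, "ry": 0, "rz": 0, "hand": 0},
    {"x": 2, "y": 13, "z": -42, "rx": -0.17, "ry": 0, "rz": 0, "hand": 0},
    {"x": 2, "y": 20, "z": -39, "rx": -0.17, "ry": 0, "rz": 0, "hand": 0},
    {"x": 2, "y": 26, "z": -35, "rx": -0.17, "ry": 0, "rz": 0, "hand": 0},
  ],
)

```text
time_s: 1.35
eef_pos: [320.6, -87.8, 211.2]
ee_rot: [0.599, 0.375, 0.599, -0.375]
force: [-0.3, 0.2, -0.5]
grip_width: 0.002
```

```bash
python3 - <<'E'
from h import *
rows((400,115,205),goalR(-16,0),6)
E
```

```text
t 1.35 pos [320.6 -87.8 211.2] F [-0.3  0.2 -0.5]
 x 1.0 y 26.7 z -24.6  r -0.140 0.000 -0.000
 x 1.0 y 29.8 z -20.7  r -0.140 0.000 -0.000
 x 1.0 y 32.4 z -16.3  r -0.140 0.000 -0.000
 x 1.0 y 34.4 z -11.6  r -0.140 0.000 -0.000
 x 1.0 y 35.7 z -6.7  r -0.140 0.000 -0.000
 x 1.0 y 36.3 z -1.7  r -0.140 0.000 -0.000
```

jog_arm(
  increments=[
    {"x": 1, "y": 32, "z": -29, "rx": -0.17, "ry": 0, "rz": 0, "hand": 0},
    {"x": 1, "y": 37, "z": -23, "rx": -0.17, "ry": 0, "rz": 0, "hand": 0},
    {"x": 1, "y": 40, "z": -16, "rx": -0.17, "ry": 0, "rz": 0, "hand": 0},
    {"x": 1, "y": 43, "z": -9, "rx": -0.17, "ry": 0, "rz": 0, "hand": 0},
    {"x": 1, "y": 44, "z": -3, "rx": -0.16, "ry": 0, "rz": 0, "hand": 0},
  ],
)

```text
time_s: 1.98
eef_pos: [404.4, 113.4, 206.1]
ee_rot: [0.7, 0.098, 0.7, -0.098]
force: [-0.8, -1.4, 0.4]
grip_width: 0.003
```

```bash
python3 - <<'E'
from h import *
from rig import *
import cv2,json
rows((405,123,80),goalR(-16,25),4)
s=sense();im=capture("wrist")
cv2.imwrite("pics/w1.png",cv2.cvtColor(im,cv2.COLOR_RGB2BGR));json.dump([s["eef_pos"].tolist(),s["ee_rot"].tolist()],open("w1.json","w"))
E
```

```text
t 1.98 pos [404.4 113.4 206.1] F [-0.8 -1.4  0.4]
 x 31.5 y 2.3 z -0.5  r 0.000 -0.109 -0.000
 x 31.3 y 2.3 z -3.9  r 0.000 -0.109 -0.000
 x 30.7 y 2.3 z -7.3  r 0.000 -0.109 -0.000
 x 29.7 y 2.3 z -10.6  r 0.000 -0.109 -0.000
```

View pics/w1.png

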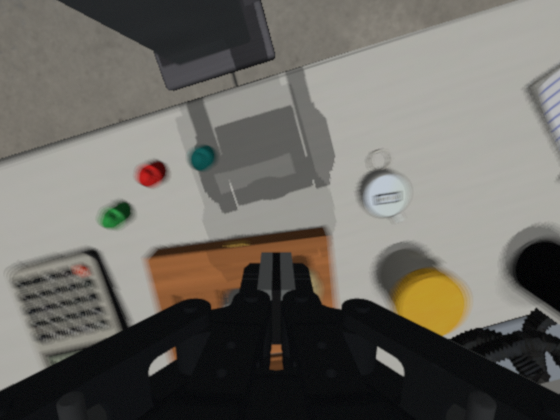

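The wrist view shows the closed fingers covering the case from this side. The camera sits on the robot side of the hand, so I'll move the hand over the case (TCP well above the lid) to bring the weight into the clear upper half of the picture.

jog_arm(
  increments=[
    {"x": -4, "y": 0, "z": 40, "rx": 0, "ry": 0, "rz": 0, "hand": 0},
    {"x": -4, "y": 0, "z": 40, "rx": 0, "ry": 0, "rz": 0, "hand": 0},
    {"x": -4, "y": 0, "z": 35, "rx": 0, "ry": 0, "rz": 0, "hand": 0},
    {"x": -4, "y": 0, "z": 30, "rx": 0, "ry": 0, "rz": 0, "hand": 0},
    {"x": 0, "y": 0, "z": 0, "rx": 0, "ry": 0, "rz": 0, "hand": 0},
  ],
)

```text
time_s: 2.65
eef_pos: [544.3, 70.6, 221.6]
ee_rot: [0.7, 0.1, 0.7, -0.1]
force: [0.3, -1.1, 0.8]
grip_width: 0.001
```

```bash
python3 - <<'E'
from h import *
from rig import *
import cv2,json
s=sense();im=capture("wrist");print(s["eef_pos"],s["dq"].round(3))
cv2.imwrite("pics/w2.png",cv2.cvtColor(im,cv2.COLOR_RGB2BGR));json.dump([s["eef_pos"].tolist(),s["ee_rot"].tolist()],open("w2.json","w"))
E
```

```text
[544.25432757  70.62334615 221.60422339] [ 0.016 -0.039  0.065  0.003 -0.002  0.004]
```

View pics/w2.png

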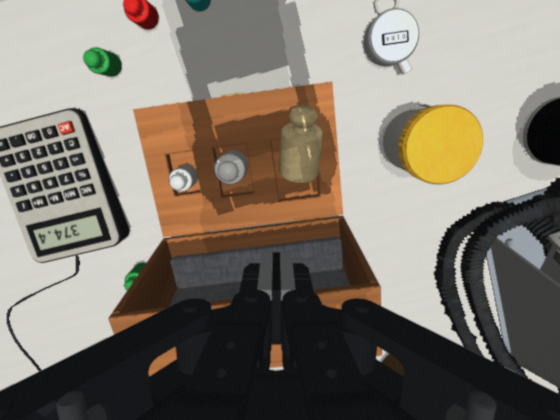

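This gives a clear view of the case: large weight at (300,148) with its knob at (303,118), and the other weights at (231,167) and (181,180). I'll enlarge it.

```bash
python3 - <<'E'
import cv2
a=cv2.imread("pics/w2.png")[75:245,130:350]
cv2.imwrite("pics/c3.png",cv2.resize(a,None,fx=3.5,fy=3.5,interpolation=cv2.INTER_CUBIC))
E
```

```text
(no output)
```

View pics/c3.png

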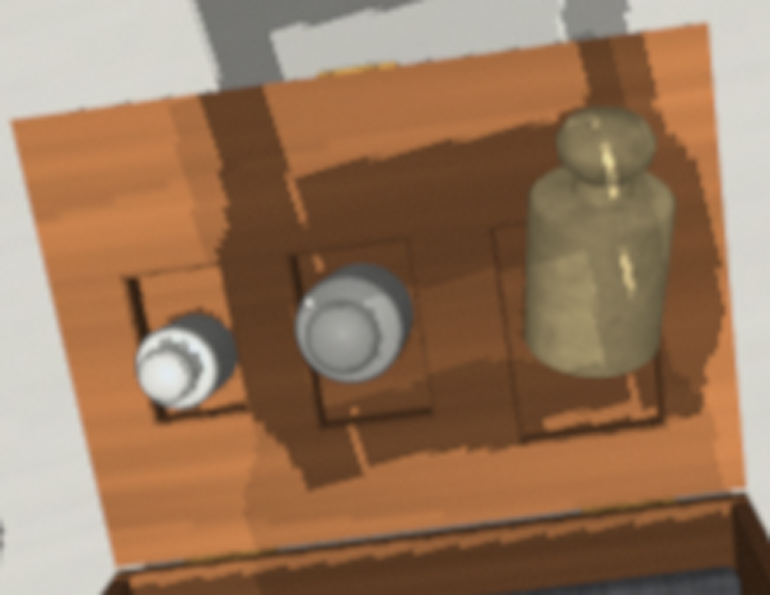

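```bash
cat >> h.py <<'E'
import json
def wray(pose,p):
    c=get_calibration("wrist");T=np.array(c["T_tool_cam"]);R=Rq(pose[1]).as_matrix()
    d=R@T[:3,:3]@np.linalg.inv(c["camera_matrix"])@np.array([p[0],p[1],1.]);return R@T[:3,3]+np.array(pose[0]),d/np.linalg.norm(d)
def wplane(pose,p,z):
    o,d=wray(pose,p);return o+d*(z-o[2])/d[2]
def triN(rays):
    A=np.zeros((3,3));b=np.zeros(3)
    for o,d in rays:
        M=np.eye(3)-np.outer(d,d);A+=M;b+=M@o
    X=np.linalg.solve(A,b);return X,[round(float(np.linalg.norm((np.eye(3)-np.outer(d,d))@(X-o))),1) for o,d in rays]
C3=lambda u,v:(130+u/3.5,75+v/3.5)
E
python3 - <<'E'
from h import *
np.set_printoptions(precision=1,suppress=True)
w=json.load(open("w2.json"))
P={k:wplane(w,C3(*v),28) for k,v in dict(FL=(708,23),FR=(12,120),BR=(118,568),BL=(745,490),pfr=(492,230),pbr=(522,440),pbl=(663,425)).items()}
for k in P:print(k,P[k])
ctr=(P["FL"]+P["FR"]+P["BR"]+P["BL"])/4;y=P["FL"]+P["BL"]-P["FR"]-P["BR"];x=P["BL"]+P["BR"]-P["FL"]-P["FR"]
yaw=np.arctan2(-y[0],y[1]);print(ctr,"yaw",np.degrees(yaw),np.degrees(np.arctan2(x[1],x[0])),np.linalg.norm(y)/2,np.linalg.norm(x)/2)
R=np.array([[np.cos(yaw),-np.sin(yaw),0],[np.sin(yaw),np.cos(yaw),0],[0,0,1]])
for k in ("pfr","pbr","pbl"):print(k,R.T@(P[k]-ctr))
k,e=triN([wray(w,C3(605,145)),ray("scene",C1(332,442)),ray("top",C2(137,428))]);print("knob",k,e,R.T@(k-ctr))
# axis by planes from 3 views
def pl(r1,r2):
    n=np.cross(r1[1],r2[1]);return n/np.linalg.norm(n)
n=[pl(wray(w,C3(605,145)),wray(w,C3(597,300))),pl(ray("scene",(239,262.5)),ray("scene",(214,250.2))),pl(ray("top",(229.2,207)),ray("top",(238.4,185)))]
for s in ([0,1],[0,2],[1,2],[0,1,2]):
    d=np.linalg.svd(np.array([n[i] for i in s]))[2][2];d*=np.sign(d[2]);c=R.T@d
    print(s,d,"tilt",np.degrees(np.arccos(d[2])),"az",np.degrees(np.arctan2(c[1],-c[0])))
E
```

```text
FL [464.2 148.8  28. ]
FR [435.3 -37.9  28. ]
BR [563.7 -57.5  28. ]
BL [592.8 128.6  28. ]
pfr [499.8  78.5  28. ]
pbr [559.7  69.8  28. ]
pbl [566.9 110.3  28. ]
[514.   45.5  28. ] yaw -8.855265794235867 -8.826934868996991 188.6567069336353 129.99936246857766
pfr [-19.1  30.4   0. ]
pbr [41.5 31.   0. ]
pbl [42.3 72.2  0. ]
knob [485.3 111.7  56.9] [1.0, 1.1, 0.2] [-38.6  61.   28.9]
[0, 1] [-0.9  0.3  0.4] tilt 66.12935770225828 az 7.345608432502749
[0, 2] [-0.8  0.2  0.5] tilt 56.79198563833306 az 6.407978823479277
[1, 2] [-0.9  0.3  0.4] tilt 64.83663132666072 az 8.340059836014408
[0, 1, 2] [-0.9  0.3  0.4] tilt 65.26345906472538 az 7.883141755866432
```

```bash
cat > path.py <<'E'
from h import *
np.set_printoptions(precision=1,suppress=True)
K=np.array([485.3,111.7]);az=np.radians(-17);h=np.array([np.cos(az),np.sin(az)])
T=np.radians(30);zt=np.array([np.cos(T),np.sin(T)]);xt=np.array([np.sin(T),-np.cos(T)])
piv=np.array([43.6,57-41.3])
out=[]
for th,ov in ((65,5),(57,5),(50,5),(42,4.5),(34,4),(28,3.5),(22,3),(16,3)):
    a=np.radians(th);ax=np.array([-np.sin(a),np.cos(a)]);p=np.array([np.cos(a),np.sin(a)])
    k=piv+57*ax+19*p
    ca,cp=-zt@ax,-zt@p;S=np.hypot(8*ca,12*cp);c=k+ax*64*ca/S+p*144*cp/S
    t=c-11*zt+ov*xt
    out.append([th,*(K+h*t[0]),t[1]])
    print(th,"knob",k,"TCP h,z",t,"world",K+h*t[0])
    if len(out)>1:
        d=t-prev;print("   step tool x %.1f z %.1f"%(d@xt,d@zt))
    prev=t
E
python3 path.py; python3 - <<'E'
from h import *
rows((445,124,100),goalR(-17,30),5)
E
```

```text
65 knob [-0. 57.] TCP h,z [-14.7  38.8] world [471.2 116. ]
57 knob [ 6.1 62.7] TCP h,z [-9.2 44.7] world [476.5 114.4]
   step tool x -2.4 z 7.7
50 knob [12.1 66.9] TCP h,z [-3.8 49.3] world [481.6 112.8]
   step tool x -1.3 z 7.0
42 knob [19.6 70.8] TCP h,z [ 2.7 54.3] world [487.9 110.9]
   step tool x -1.0 z 8.1
34 knob [27.5 73.6] TCP h,z [ 9.8 58.2] world [494.7 108.8]
   step tool x 0.1 z 8.1
28 knob [33.6 74.9] TCP h,z [15.3 60.6] world [500.  107.2]
   step tool x 0.7 z 6.0
22 knob [39.9 75.7] TCP h,z [21.  62.4] world [505.4 105.5]
   step tool x 1.3 z 5.8
16 knob [46.2 75.7] TCP h,z [27.1 63.1] world [511.2 103.8]
   step tool x 2.4 z 5.6
t 2.70 pos [543.3  71.1 221.6] F [-0.2 -0.2 -0.6]
 x 24.3 y 4.6 z -21.8  r 0.002 -0.105 -0.001
 x 21.9 y 4.6 z -24.2  r 0.002 -0.105 -0.001
 x 19.3 y 4.6 z -26.4  r 0.002 -0.105 -0.001
 x 16.4 y 4.5 z -28.3  r 0.002 -0.105 -0.001
 x 13.3 y 4.4 z -29.9  r 0.002 -0.105 -0.001
```

jog_arm(
  increments=[
    {"x": 24, "y": 5, "z": -22, "rx": 0, "ry": -0.105, "rz": 0, "hand": 0},
    {"x": 22, "y": 5, "z": -24, "rx": 0, "ry": -0.105, "rz": 0, "hand": 0},
    {"x": 19, "y": 5, "z": -26, "rx": 0, "ry": -0.105, "rz": 0, "hand": 0},
    {"x": 16, "y": 4, "z": -28, "rx": 0, "ry": -0.105, "rz": 0, "hand": 0},
    {"x": 13, "y": 4, "z": -30, "rx": 0, "ry": -0.105, "rz": 0, "hand": 0},
  ],
)

```text
time_s: 3.32
eef_pos: [449.0, 119.2, 107.4]
ee_rot: [0.851, 0.07, 0.504, -0.127]
force: [-0.0, -0.5, 0.1]
grip_width: 0.0
```

```bash
python3 - <<'E'
from h import *
rows((452,122,41),goalR(-17,30),3)
E
```

```text
t 3.33 pos [449.  119.2 107.4] F [-0.  -0.5  0.1]
 x 19.7 y 1.4 z -10.1  r 0.003 -0.007 0.001
 x 19.7 y 1.3 z -10.2  r 0.003 -0.007 0.001
 x 19.6 y 1.2 z -10.3  r 0.003 -0.007 0.001
```

jog_arm(
  increments=[
    {"x": 0, "y": 0, "z": 0, "rx": 0, "ry": 0, "rz": 0, "hand": 0},
    {"x": 18, "y": 1, "z": -8, "rx": 0, "ry": 0, "rz": 0, "hand": 0},
    {"x": 18, "y": 1, "z": -8, "rx": 0, "ry": 0, "rz": 0, "hand": 0},
    {"x": 16, "y": 0, "z": -8, "rx": 0, "ry": 0, "rz": 0, "hand": 0},
    {"x": 0, "y": 0, "z": 0, "rx": 0, "ry": 0, "rz": 0, "hand": 0},
  ],
)

```text
time_s: 3.95
eef_pos: [456.1, 118.1, 51.0]
ee_rot: [0.851, 0.07, 0.505, -0.128]
force: [-0.1, 0.7, -0.3]
grip_width: -0.003
```

```bash
python3 - <<'E'
from h import *
plan((471,116,38.8),goalR(-17,30))
from rig import *
import cv2
for n in ("wrist","scene"):
    a=cv2.cvtColor(capture(n),cv2.COLOR_RGB2BGR)
    if n=="scene":a=cv2.resize(a[130:305,140:360],None,fx=3.5,fy=3.4,interpolation=cv2.INTER_CUBIC)
    cv2.imwrite(f"pics/{n}3.png",a)
E
```

```text
t 3.95 pos [456.1 118.1  51. ] F [-0.1  0.7 -0.3]
 rot total [ 0.0089 -0.023   0.0072] deg 1.5 shift in current tool [17.8  2.4  7.2] in goal tool [18.   2.4  6.8]
```

View pics/wrist3.png

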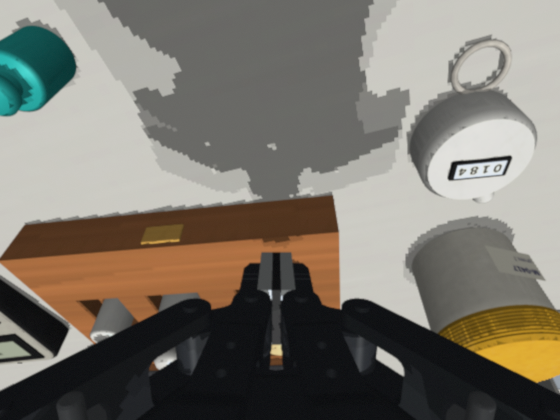

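View pics/scene3.png

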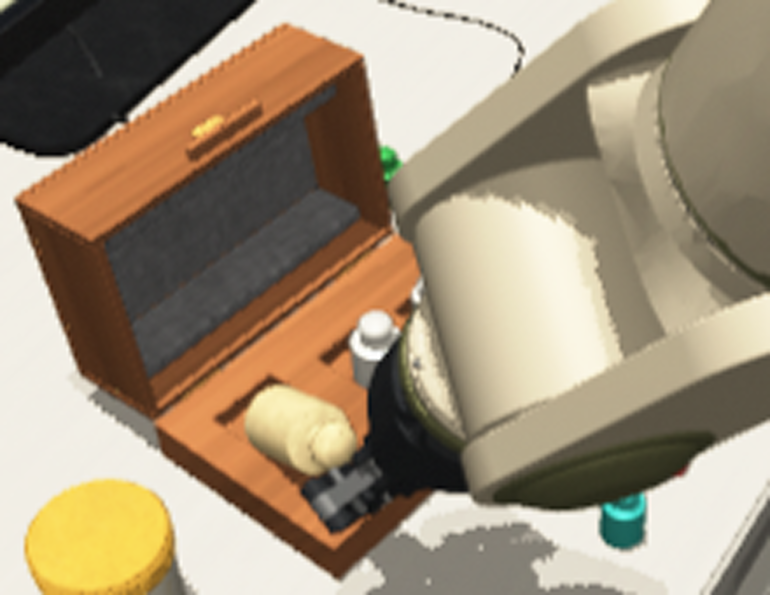

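The scene view shows the fingertips in front of the knob, about 20 mm above their contact height. The small weights stand clear.

jog_arm(
  increments=[
    {"x": 9, "y": 1, "z": -6, "rx": 0, "ry": -0.02, "rz": 0, "hand": 0},
    {"x": 2, "y": 1, "z": 3, "rx": 0, "ry": 0, "rz": 0, "hand": 0},
    {"x": 2, "y": 0, "z": 3, "rx": 0, "ry": 0, "rz": 0, "hand": 0},
    {"x": 2, "y": 0, "z": 3, "rx": 0, "ry": 0, "rz": 0, "hand": 0},
    {"x": 0, "y": 0, "z": 0, "rx": 0, "ry": 0, "rz": 0, "hand": 0},
  ],
)

```text
time_s: 4.68
eef_pos: [466.1, 117.5, 39.8]
ee_rot: [0.856, 0.069, 0.496, -0.128]
force: [-0.3, 0.6, 0.7]
grip_width: -0.001
```

```bash
python3 - <<'E'
from h import *
plan((471,116,38.8),goalR(-17,30))
E
```

```text
t 4.67 pos [466.1 117.5  39.8] F [-0.3  0.6  0.7]
 rot total [ 0.0083 -0.0015  0.0057] deg 0.6 shift in current tool [3.4 0.  4. ] in goal tool [3.5 0.  4. ]
```

jog_arm(
  increments=[
    {"x": 3, "y": 0, "z": 2, "rx": 0, "ry": 0, "rz": 0, "hand": 0},
    {"x": 0, "y": 0, "z": 2, "rx": 0, "ry": 0, "rz": 0, "hand": 0},
    {"x": 0, "y": 0, "z": 1.5, "rx": 0, "ry": 0, "rz": 0, "hand": 0},
    {"x": 0, "y": 0, "z": 0, "rx": 0, "ry": 0, "rz": 0, "hand": 0},
  ],
)

```text
time_s: 5.18
eef_pos: [471.5, 115.8, 39.6]
ee_rot: [0.856, 0.069, 0.496, -0.128]
force: [-0.9, -0.3, -1.4]
grip_width: 0.0
```

jog_arm(
  increments=[
    {"x": 0, "y": 0, "z": 2, "rx": 0, "ry": 0, "rz": 0, "hand": 0},
    {"x": 0, "y": 0, "z": 1.5, "rx": 0, "ry": 0, "rz": 0, "hand": 0},
    {"x": 0, "y": 0, "z": 0, "rx": 0, "ry": 0, "rz": 0, "hand": 0},
  ],
)

```text
time_s: 5.55
eef_pos: [474.6, 115.0, 41.5]
ee_rot: [0.856, 0.069, 0.496, -0.128]
force: [-1.6, 1.1, -0.1]
grip_width: 0.002
```

```bash
cat > snap.py <<'E'
import sys
from h import *
from rig import *
import cv2
n=sys.argv[1];s=sense();print(s["time_s"],s["eef_pos"].round(1),s["force"].round(1))
a=cv2.cvtColor(capture("scene"),cv2.COLOR_RGB2BGR);a=cv2.resize(a[130:305,140:360],None,fx=3.5,fy=3.4,interpolation=cv2.INTER_CUBIC)
cv2.imwrite(f"pics/s{n}.png",a)
if len(sys.argv)>2:
    a=cv2.cvtColor(capture("top"),cv2.COLOR_RGB2BGR);a=cv2.resize(a[110:240,200:330],None,fx=4.5,fy=4.5,interpolation=cv2.INTER_CUBIC);cv2.imwrite(f"pics/t{n}.png",a)
E
python3 snap.py 4
```

```text
5.55 [474.6 115.   41.5] [-1.6  1.1 -0.1]
```

View pics/s4.png

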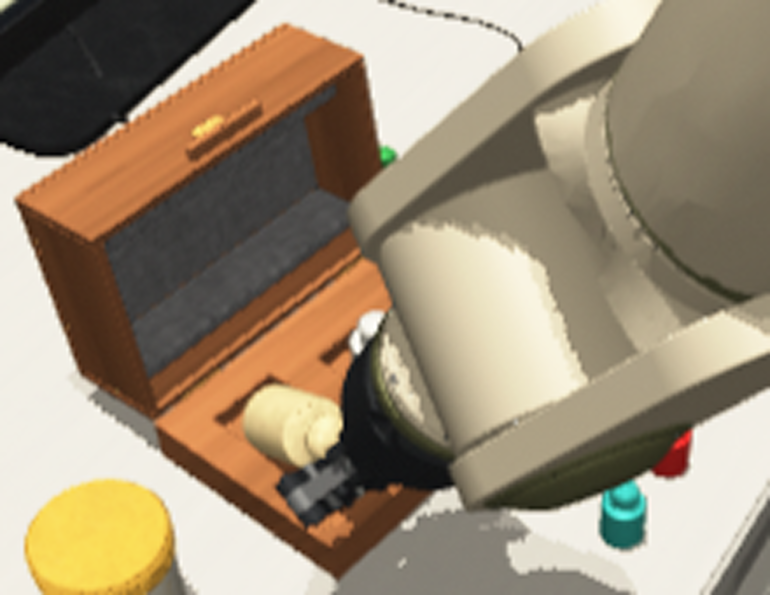

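The fingertips have just met the knob's end and it is starting to move (knob now at c1 322,432). I'll push along the arc.

jog_arm(
  increments=[
    {"x": -0.6, "y": 0, "z": 2.5, "rx": 0, "ry": 0, "rz": 0, "hand": 0},
    {"x": -0.6, "y": 0, "z": 2.5, "rx": 0, "ry": 0, "rz": 0, "hand": 0},
    {"x": -0.5, "y": 0, "z": 2.5, "rx": 0, "ry": 0, "rz": 0, "hand": 0},
    {"x": -0.5, "y": 0, "z": 2.5, "rx": 0, "ry": 0, "rz": 0, "hand": 0},
    {"x": 0, "y": 0, "z": 0, "rx": 0, "ry": 0, "rz": 0, "hand": 0},
  ],
)

```text
time_s: 6.22
eef_pos: [482.1, 112.8, 48.5]
ee_rot: [0.856, 0.069, 0.496, -0.128]
force: [-1.2, 0.1, 0.2]
grip_width: 0.0
```

```bash
python3 snap.py 5 t
```

```text
6.225 [482.1 112.8  48.5] [-1.2  0.1  0.2]
```

View pics/s5.png

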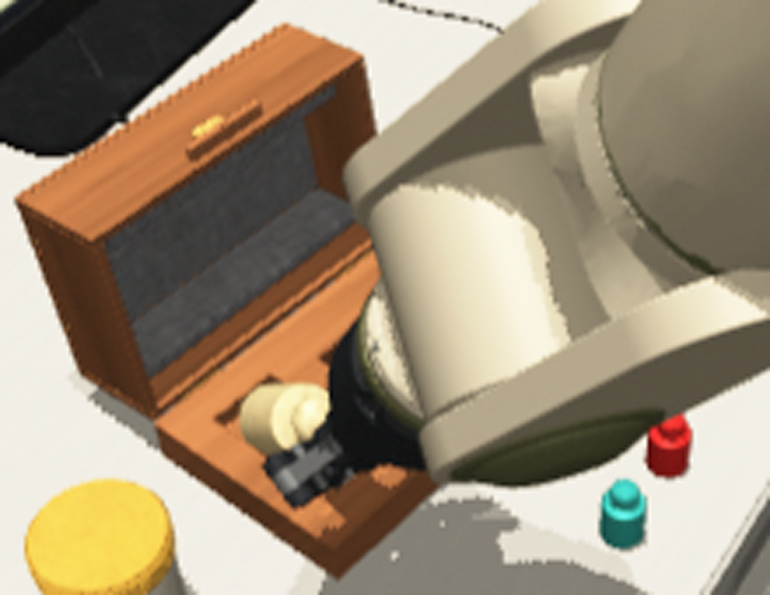

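View pics/t5.png

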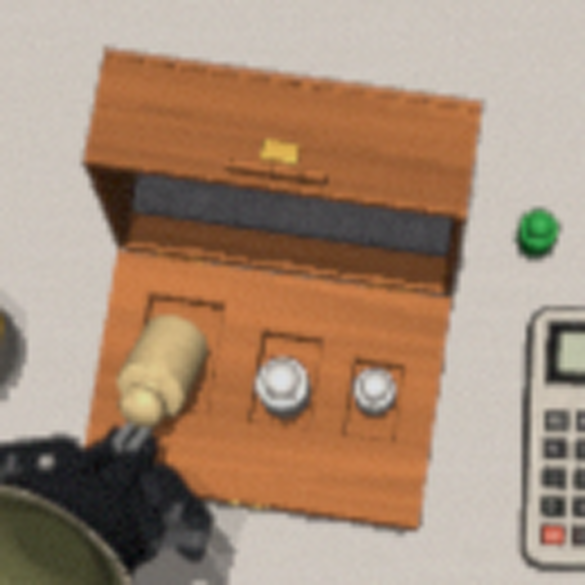

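The knob has turned up (c2 144,405), and the foot has not reached the pocket's rear edge. I'll continue.

jog_arm(
  increments=[
    {"x": -0.7, "y": 0, "z": 2.5, "rx": 0, "ry": 0, "rz": 0, "hand": 0},
    {"x": -0.6, "y": 0, "z": 2.5, "rx": 0, "ry": 0, "rz": 0, "hand": 0},
    {"x": -0.5, "y": 0, "z": 2.5, "rx": 0, "ry": 0, "rz": 0, "hand": 0},
    {"x": -0.4, "y": 0, "z": 2.5, "rx": 0, "ry": 0, "rz": 0, "hand": 0},
    {"x": 0, "y": 0, "z": 0, "rx": 0, "ry": 0, "rz": 0, "hand": 0},
  ],
)

```text
time_s: 6.95
eef_pos: [489.3, 110.7, 55.3]
ee_rot: [0.856, 0.069, 0.496, -0.128]
force: [-0.5, -0.2, -0.3]
grip_width: 0.002
```

```bash
python3 snap.py 6 t
```

```text
6.95 [489.3 110.7  55.3] [-0.5 -0.2 -0.3]
```

View pics/s6.png

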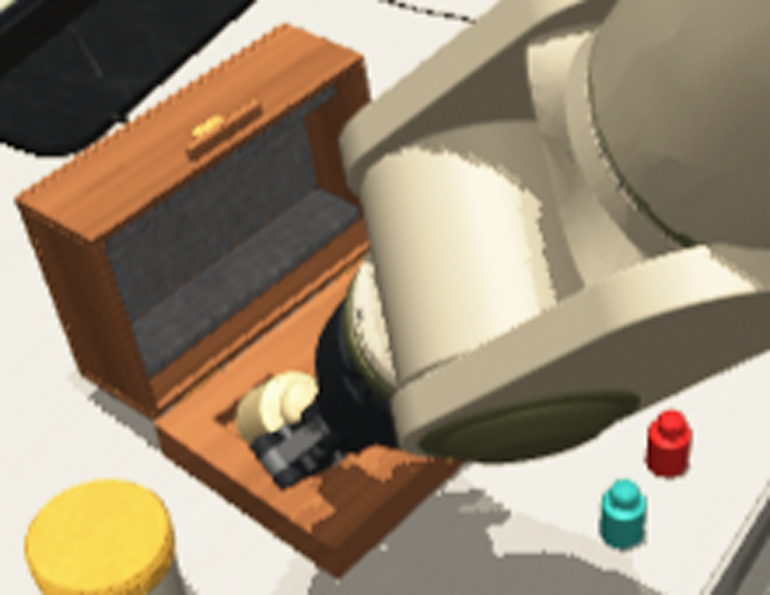

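View pics/t6.png

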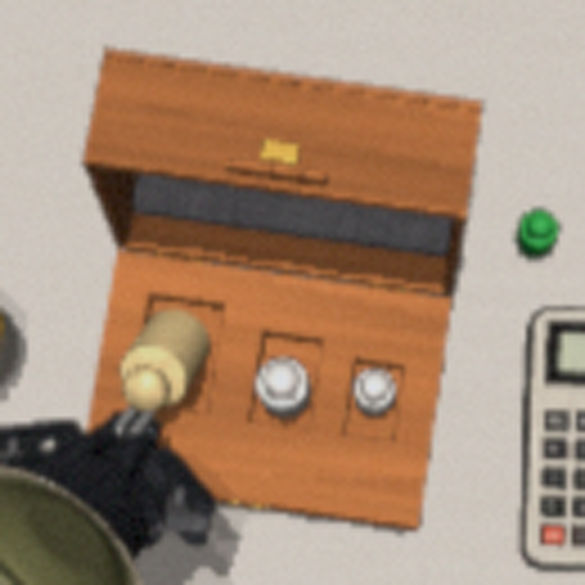

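jog_arm(
  increments=[
    {"x": -0.3, "y": 0, "z": 2.5, "rx": 0, "ry": 0, "rz": 0, "hand": 0},
    {"x": -0.2, "y": 0, "z": 2.5, "rx": 0, "ry": 0, "rz": 0, "hand": 0},
    {"x": 0, "y": 0, "z": 2.5, "rx": 0, "ry": 0, "rz": 0, "hand": 0},
    {"x": 0, "y": 0, "z": 0, "rx": 0, "ry": 0, "rz": 0, "hand": 0},
  ],
)

```text
time_s: 7.55
eef_pos: [495.3, 108.9, 59.5]
ee_rot: [0.856, 0.069, 0.496, -0.128]
force: [-0.8, -0.6, 1.4]
grip_width: -0.001
```

```bash
python3 snap.py 7 t
```

```text
7.55 [495.3 108.9  59.5] [-0.8 -0.6  1.4]
```

View pics/s7.png

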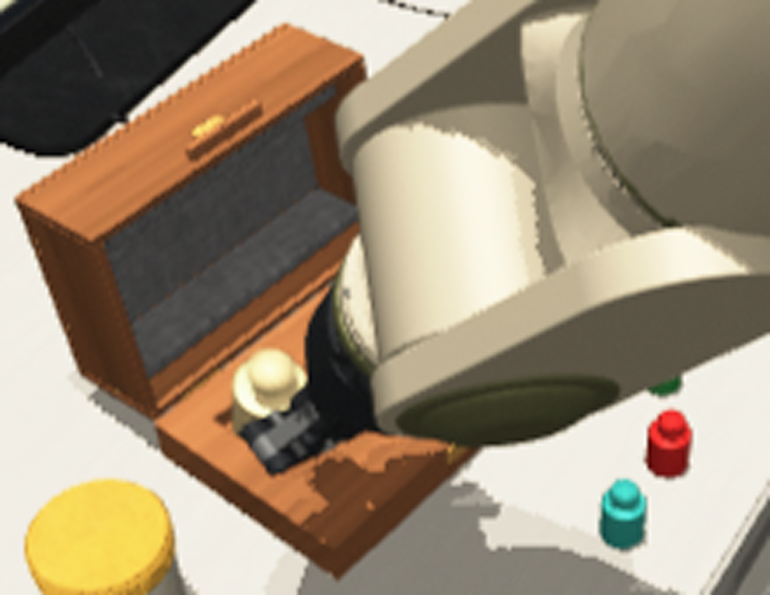

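View pics/t7.png

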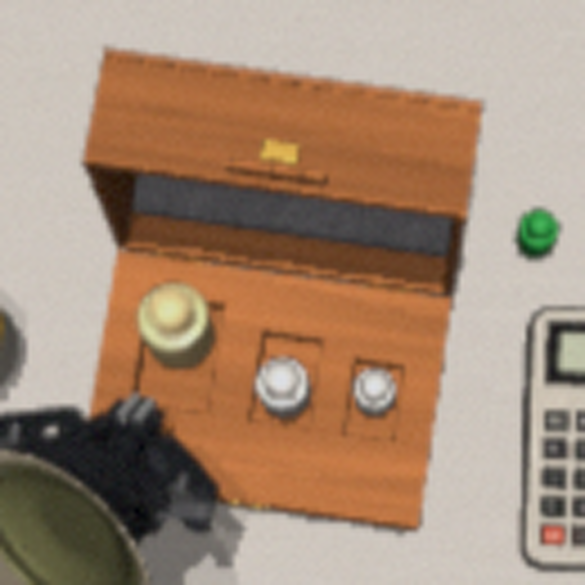

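The weight has fallen upright, with the knob at c2 (172,310) and c1 (272,370). I'll check its height and that it is vertical, then back off.

jog_arm(
  increments=[
    {"x": 0, "y": 0, "z": -10, "rx": 0, "ry": 0, "rz": 0, "hand": 0},
    {"x": -20, "y": 0, "z": -20, "rx": 0, "ry": 0, "rz": 0, "hand": 0},
    {"x": -30, "y": 0, "z": -20, "rx": 0, "ry": 0, "rz": 0, "hand": 0},
    {"x": -30, "y": 0, "z": -20, "rx": 0, "ry": 0, "rz": 0, "hand": 0},
    {"x": 0, "y": 0, "z": 0, "rx": 0, "ry": 0, "rz": 0, "hand": 0},
  ],
)

```text
time_s: 8.28
eef_pos: [398.0, 138.8, 94.6]
ee_rot: [0.856, 0.069, 0.496, -0.127]
force: [-0.2, 0.6, 1.3]
grip_width: -0.003
```

```bash
python3 snap.py 8 t; python3 - <<'E'
import cv2
for n in "st":
    a=cv2.imread(f"pics/{n}8.png")
    cv2.imwrite(f"pics/{n}8b.png",cv2.resize(a[270:490,130:430] if n=="s" else a[230:430,90:330],None,fx=2.5,fy=2.5,interpolation=cv2.INTER_CUBIC))
E
```

```text
8.275 [398.  138.8  94.6] [-0.2  0.6  1.3]
```

View pics/s8b.png

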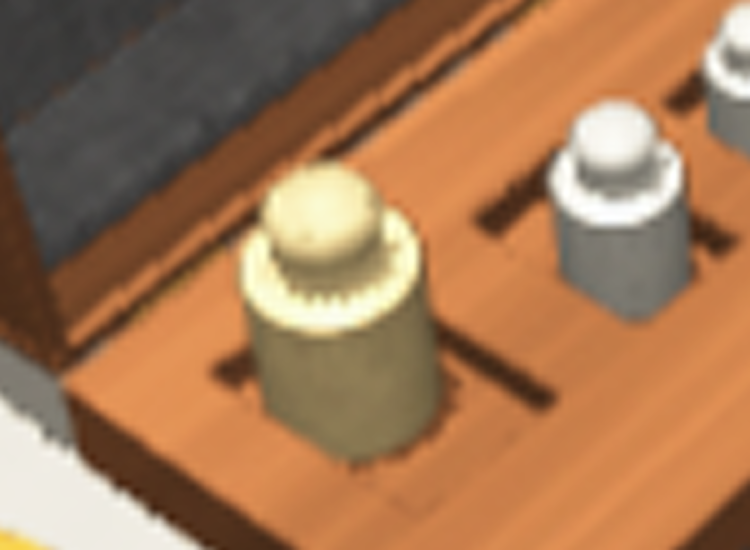

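View pics/t8b.png

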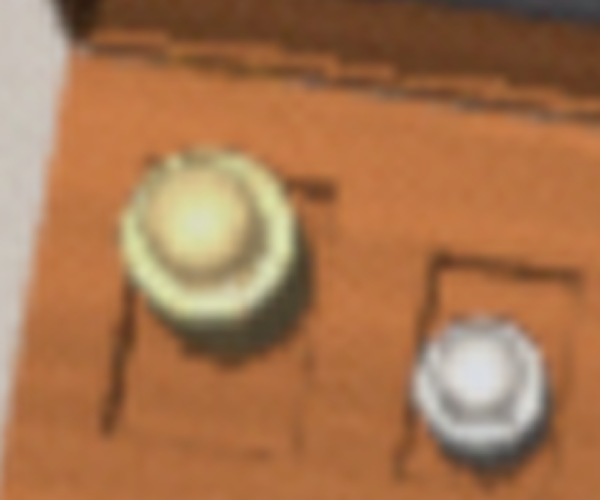

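```bash
python3 - <<'E'
from h import *
np.set_printoptions(precision=1,suppress=True)
sc=lambda u,v:C1(130+u/2.5,270+v/2.5); tp=lambda u,v:C2(90+u/2.5,230+v/2.5)
inv=lambda q:(((q[0]-140)*3.5-130)*2.5,((q[1]-130)*3.4-270)*2.5)
tinv=lambda q:(((q[0]-200)*4.5-90)*2.5,((q[1]-110)*4.5-230)*2.5)
k,e=tri(sc(322,215),tp(200,222));print("knob",k,e)
m,_=tri(sc(614,140),tp(480,372));print("med knob",m)
th=np.radians(-8.85);R=np.array([[np.cos(th),-np.sin(th),0],[np.sin(th),np.cos(th),0],[0,0,1]])
print("case",R.T@(k-[513,45,0]))
for z in (73,65,28,16): print(z,inv(wproj("scene",[k[0],k[1],z])),tinv(wproj("top",[k[0],k[1],z])))
E
```

```text
knob [541.6  92.3  72.2] 0.9060254689313035
med knob [511.   33.2  56.8]
case [21.  51.1 72.2]
73 (np.float64(319.32735436017583), np.float64(212.02610610384653)) (np.float64(200.58234734148456), np.float64(223.1157318163946))
65 (np.float64(323.78290131827043), np.float64(237.36454386143038)) (np.float64(204.9935498270267), np.float64(230.45223075606515))
28 (np.float64(343.6181418106413), np.float64(350.16640889611637)) (np.float64(224.45125037977613), np.float64(262.8133386266626))
16 (np.float64(349.79147549248836), np.float64(385.27380036241226)) (np.float64(230.4477454953512), np.float64(272.78641970860065))
```

The weight is upright. Knob centre is at z≈72 (expected 73), at case (21, 51), inside the pocket, and the offset between knob and shoulder matches a vertical axis in both views. Next I check the room behind the lid.

```bash
python3 - <<'E'
from h import *
from rig import *
import cv2
np.set_printoptions(precision=1,suppress=True)
print("mon LL",tri((92,178),(237,60)),"LR",tri((222,88),(437,62)))
print("stand foot",plane("top",(290,92),5),plane("top",(375,88),5))
th=np.radians(-8.85);R=np.array([[np.cos(th),-np.sin(th),0],[np.sin(th),np.cos(th),0],[0,0,1]])
f=lambda x,z,y=0:(np.array([513,45,0])+R@np.array([x,y,0])+[0,0,z])
for a in ((175,0),): print("behind",f(172,230),f(172,135))
rows(f(20,235),goalR(-8.85,0),6)
E
```

```text
mon LL (array([845.4,  95.1,  75.4]), np.float64(4.362011798096727)) LR (array([ 895.3, -431.3,  -10.5]), np.float64(25.829601385814165))
stand foot [794.3 -36.3   5. ] [ 803.4 -261.9    5. ]
behind [683.   18.5 230. ] [683.   18.5 135. ]
t 8.38 pos [399.4 138.3  93.9] F [ 0.  -1.   0.1]
 x -7.4 y -9.2 z 34.1  r -0.022 0.087 0.007
 x -10.4 y -9.9 z 33.2  r -0.022 0.087 0.007
 x -13.3 y -10.5 z 31.9  r -0.022 0.087 0.007
 x -16.1 y -11.1 z 30.4  r -0.022 0.087 0.007
 x -18.7 y -11.6 z 28.6  r -0.022 0.087 0.007
 x -21.2 y -12.1 z 26.6  r -0.022 0.087 0.007
```

jog_arm(
  increments=[
    {"x": -25, "y": 0, "z": 10, "rx": -0.025, "ry": 0.105, "rz": 0.007, "hand": 0},
    {"x": -25, "y": -10, "z": 35, "rx": -0.025, "ry": 0.105, "rz": 0.007, "hand": 0},
    {"x": -25, "y": -12, "z": 40, "rx": -0.025, "ry": 0.105, "rz": 0.007, "hand": 0},
    {"x": -22, "y": -15, "z": 40, "rx": -0.025, "ry": 0.105, "rz": 0.007, "hand": 0},
    {"x": -22, "y": -15, "z": 40, "rx": -0.025, "ry": 0.105, "rz": 0.007, "hand": 0},
  ],
)

```text
time_s: 9.0
eef_pos: [496.7, 59.9, 240.9]
ee_rot: [0.723, 0.056, 0.683, -0.082]
force: [0.4, 0.5, -0.6]
grip_width: 0.0
```

```bash
python3 - <<'E'
from h import *
rows((683,18.5,232),goalR(-8.85,0),4)
E
```

```text
t 9.00 pos [496.7  59.9 240.9] F [ 0.4  0.5 -0.6]
 x 5.1 y -1.0 z 47.5  r -0.010 0.015 0.008
 x 4.4 y -1.5 z 47.5  r -0.010 0.015 0.008
 x 3.7 y -2.0 z 47.6  r -0.010 0.015 0.008
 x 3.0 y -2.5 z 47.6  r -0.010 0.015 0.008
```

jog_arm(
  increments=[
    {"x": 3, "y": -2, "z": 46, "rx": 0, "ry": 0, "rz": 0, "hand": 0},
    {"x": 3, "y": -2, "z": 46, "rx": 0, "ry": 0, "rz": 0, "hand": 0},
    {"x": 3, "y": -2, "z": 46, "rx": 0, "ry": 0, "rz": 0, "hand": 0},
    {"x": 2, "y": -2, "z": 40, "rx": 0, "ry": 0, "rz": 0, "hand": 0},
    {"x": 0, "y": 0, "z": 0, "rx": 0, "ry": 0, "rz": 0, "hand": 0},
  ],
)

```text
time_s: 9.62
eef_pos: [670.2, 17.0, 237.1]
ee_rot: [0.723, 0.056, 0.683, -0.083]
force: [-0.9, -0.5, -1.1]
grip_width: 0.001
```

```bash
python3 - <<'E'
from h import *
rows((686,18,135),goalR(-8.85,0),3)
from rig import *
import cv2
s=sense();json.dump([s["eef_pos"].tolist(),s["ee_rot"].tolist()],open("w9.json","w"));cv2.imwrite("pics/w9.png",cv2.cvtColor(capture("wrist"),cv2.COLOR_RGB2BGR))
E
```

```text
t 9.62 pos [670.2  17.  237.1] F [-0.9 -0.5 -1.1]
 x 34.2 y 2.5 z 3.0  r -0.014 0.020 0.011
 x 34.2 y 2.0 z 3.7  r -0.014 0.020 0.011
 x 34.1 y 1.6 z 4.4  r -0.014 0.020 0.011
```

View pics/w9.png

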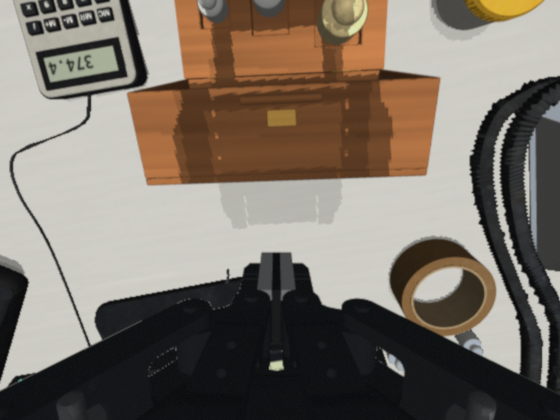

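The wrist view shows the lid's outer top edge running from (147,184) to (425,176), with clear space behind it down to the fingertips. I'll measure that edge.

```bash
python3 - <<'E'
from h import *
np.set_printoptions(precision=1,suppress=True)
w=json.load(open("w9.json"))
th=np.radians(-8.85);R=np.array([[np.cos(th),-np.sin(th),0],[np.sin(th),np.cos(th),0],[0,0,1]])
for z in (152,):
  a,b=wplane(w,(147,184),z),wplane(w,(425,176),z);print(a,b,np.linalg.norm(a-b),R.T@((a+b)/2-[513,45,0]))
  a,b=wplane(w,(128,93),157),wplane(w,(439,77),157);print("rim",a,b,np.linalg.norm(a-b),R.T@((a+b)/2-[513,45,0]))
E
```

```text
[634.8 -68.6 152. ] [664.7 116.1 152. ] 187.10512361902897 [138.4   0.  152. ]
rim [576.6 -59.4 157. ] [604.7 125.7 157. ] 187.19626452450225 [ 78.6   0.2 157. ]
```

jog_arm(
  increments=[
    {"x": 34, "y": 2, "z": 5, "rx": -0.014, "ry": 0.02, "rz": 0.011, "hand": 0},
    {"x": 34, "y": 2, "z": 5, "rx": -0.014, "ry": 0.02, "rz": 0.011, "hand": 0},
    {"x": 34, "y": 2, "z": 3, "rx": -0.014, "ry": 0.02, "rz": 0.011, "hand": 0},
    {"x": 0, "y": 0, "z": 0, "rx": 0, "ry": 0, "rz": 0, "hand": 0},
  ],
)

```text
time_s: 10.18
eef_pos: [684.7, 19.4, 136.1]
ee_rot: [0.704, 0.054, 0.706, -0.054]
force: [0.5, -0.3, -0.5]
grip_width: -0.003
```

```bash
python3 - <<'E'
from h import *
from rig import sense
s=sense();print(s["joints"].round(2),Rq(s["ee_rot"]).as_matrix().round(3))
f=lambda x,z:(np.array([513+.9881*x,45-.1538*x,z]))
S=s;cur=s["eef_pos"];R=goalR(-8.85,0)
for ph in (96,88,80,70,60,50,40,30,20,10,0):
    a=np.radians(ph);x=65-115*np.cos(a)+62*np.sin(a)+11;z=28+115*np.sin(a)+62*np.cos(a)
    t=f(x,z);d=R.inv().apply(t-cur);print(ph,t.round(1),"tool step",d.round(1));cur=t
E
```

```text
[-0.14  0.75  1.06 -0.    1.34 -1.56] [[-0.003  0.153  0.988]
 [-0.     0.988 -0.153]
 [-1.    -0.001 -0.003]]
96 [660.9  22.  135.9] tool step [  0.2  -1.1 -23.9]
88 [645.4  24.4 145.1] tool step [ -9.2  -0.  -15.7]
80 [628.7  27.  152. ] tool step [ -6.9  -0.  -16.9]
70 [606.8  30.4 157.3] tool step [ -5.3  -0.  -22.2]
60 [584.3  33.9 158.6] tool step [ -1.3  -0.  -22.7]
50 [562.   37.4 155.9] tool step [  2.6  -0.  -22.6]
40 [540.4  40.7 149.4] tool step [  6.5  -0.  -21.8]
30 [520.3  43.9 139.2] tool step [ 10.2  -0.  -20.4]
20 [502.3  46.7 125.6] tool step [ 13.6  -0.  -18.3]
10 [486.8  49.1 109. ] tool step [ 16.6  -0.  -15.6]
0 [474.5  51.   90. ] tool step [ 19.   -0.  -12.5]
```

jog_arm(
  increments=[
    {"x": 0, "y": 0, "z": -10, "rx": 0, "ry": 0, "rz": 0, "hand": 0},
    {"x": 0, "y": -1, "z": -9, "rx": 0, "ry": 0, "rz": 0, "hand": 0},
    {"x": -1, "y": 0, "z": -5, "rx": 0, "ry": 0, "rz": 0, "hand": 0},
    {"x": -3, "y": 0, "z": -5, "rx": 0, "ry": 0, "rz": 0, "hand": 0},
    {"x": -3, "y": 0, "z": -5, "rx": 0, "ry": 0, "rz": 0, "hand": 0},
  ],
)

```text
time_s: 10.8
eef_pos: [652.4, 23.7, 146.2]
ee_rot: [0.706, 0.054, 0.704, -0.054]
force: [2.5, -0.8, -1.0]
grip_width: 0.001
```

jog_arm(
  increments=[
    {"x": -3, "y": 0, "z": -6, "rx": 0, "ry": 0, "rz": 0, "hand": 0},
    {"x": -3, "y": 0, "z": -6, "rx": 0, "ry": 0, "rz": 0, "hand": 0},
    {"x": -2, "y": 0, "z": -6, "rx": 0, "ry": 0, "rz": 0, "hand": 0},
    {"x": 0, "y": 0, "z": 0, "rx": 0, "ry": 0, "rz": 0, "hand": 0},
  ],
)

```text
time_s: 11.3
eef_pos: [634.0, 26.6, 154.0]
ee_rot: [0.705, 0.054, 0.705, -0.054]
force: [0.3, 0.2, 0.4]
grip_width: -0.0
```

```bash
python3 snap.py 10
```

```text
11.3 [634.   26.6 154. ] [0.3 0.2 0.4]
```

View pics/s10.png

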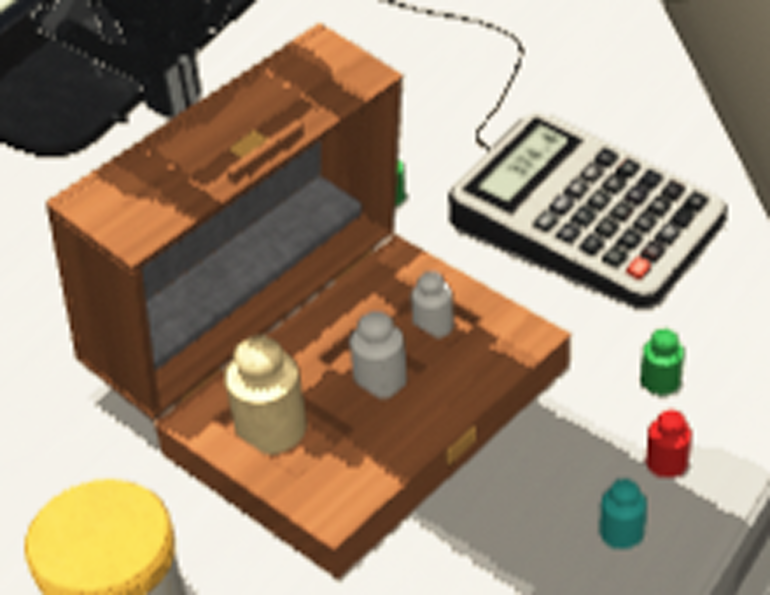

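The lid is turning forward, and the large weight still stands upright at c1 (265,395). I'll follow the arc.

jog_arm(
  increments=[
    {"x": 0, "y": 0, "z": -8, "rx": 0, "ry": 0, "rz": 0, "hand": 0},
    {"x": 0, "y": 0, "z": -8, "rx": 0, "ry": 0, "rz": 0, "hand": 0},
    {"x": -1, "y": 0, "z": -8, "rx": 0, "ry": 0, "rz": 0, "hand": 0},
    {"x": 0, "y": 0, "z": -8, "rx": 0, "ry": 0, "rz": 0, "hand": 0},
    {"x": 0, "y": 0, "z": -8, "rx": 0, "ry": 0, "rz": 0, "hand": 0},
  ],
)

```text
time_s: 11.98
eef_pos: [595.4, 32.5, 155.8]
ee_rot: [0.707, 0.054, 0.703, -0.054]
force: [2.5, -1.5, 5.9]
grip_width: -0.002
```

jog_arm(
  increments=[
    {"x": 0, "y": 0, "z": -8, "rx": 0, "ry": 0, "rz": 0, "hand": 0},
    {"x": 1, "y": 0, "z": -8, "rx": 0, "ry": 0, "rz": 0, "hand": 0},
    {"x": 1, "y": 0, "z": -8, "rx": 0, "ry": 0, "rz": 0, "hand": 0},
    {"x": 2, "y": 0, "z": -8, "rx": 0, "ry": 0, "rz": 0, "hand": 0},
    {"x": 0, "y": 0, "z": 0, "rx": 0, "ry": 0, "rz": 0, "hand": 0},
  ],
)

```text
time_s: 12.6
eef_pos: [562.8, 37.6, 150.7]
ee_rot: [0.706, 0.054, 0.705, -0.054]
force: [-0.1, 0.0, -0.8]
grip_width: 0.002
```

```bash
python3 snap.py 11
```

```text
12.6 [562.8  37.6 150.7] [-0.1  0.  -0.8]
```

View pics/s11.png

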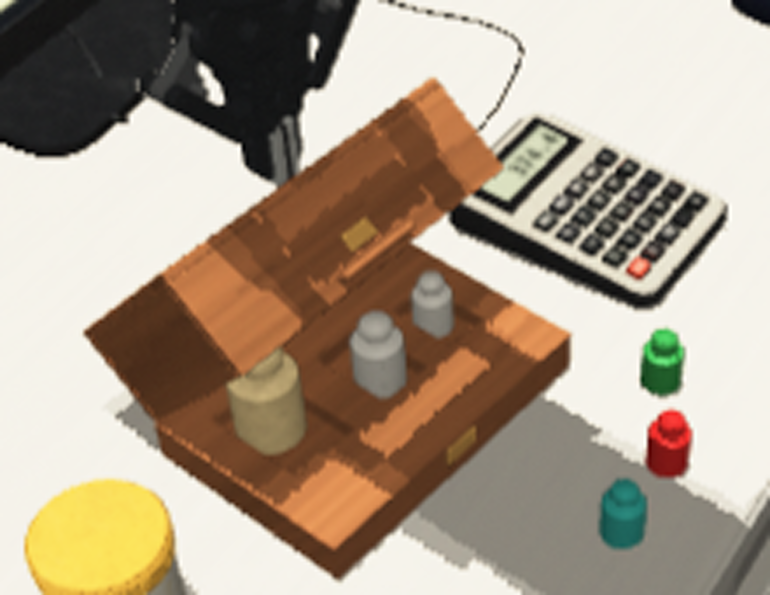

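jog_arm(
  increments=[
    {"x": 2, "y": 0, "z": -8, "rx": 0, "ry": 0, "rz": 0, "hand": 0},
    {"x": 2, "y": 0, "z": -8, "rx": 0, "ry": 0, "rz": 0, "hand": 0},
    {"x": 3, "y": 0, "z": -8, "rx": 0, "ry": 0, "rz": 0, "hand": 0},
    {"x": 3, "y": 0, "z": -7, "rx": 0, "ry": 0, "rz": 0, "hand": 0},
    {"x": 3, "y": 0, "z": -7, "rx": 0, "ry": 0, "rz": 0, "hand": 0},
  ],
)

```text
time_s: 13.28
eef_pos: [525.3, 43.3, 137.1]
ee_rot: [0.706, 0.054, 0.704, -0.054]
force: [1.3, -0.2, 0.8]
grip_width: 0.003
```

jog_arm(
  increments=[
    {"x": 4, "y": 0, "z": -6, "rx": 0, "ry": 0, "rz": 0, "hand": 0},
    {"x": 4, "y": 0, "z": -6, "rx": 0, "ry": 0, "rz": 0, "hand": 0},
    {"x": 4, "y": 0, "z": -6, "rx": 0, "ry": 0, "rz": 0, "hand": 0},
    {"x": 0, "y": 0, "z": 0, "rx": 0, "ry": 0, "rz": 0, "hand": 0},
  ],
)

```text
time_s: 13.78
eef_pos: [507.5, 46.1, 124.9]
ee_rot: [0.705, 0.054, 0.705, -0.054]
force: [-0.0, 0.3, 0.4]
grip_width: -0.0
```

```bash
python3 snap.py 12
```

```text
13.775 [507.5  46.1 124.9] [-0.   0.3  0.4]
```

View pics/s12.png

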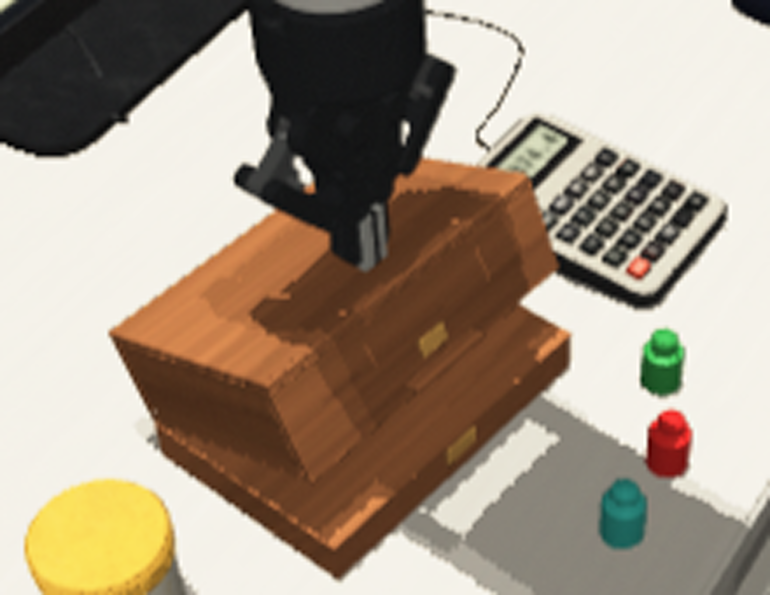

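The lid is at about 20° with no resistance above the hinge friction. I'll close it slowly.

jog_arm(
  increments=[
    {"x": 5, "y": 0, "z": -5, "rx": 0, "ry": 0, "rz": 0, "hand": 0},
    {"x": 5, "y": 0, "z": -5, "rx": 0, "ry": 0, "rz": 0, "hand": 0},
    {"x": 5, "y": 0, "z": -5, "rx": 0, "ry": 0, "rz": 0, "hand": 0},
    {"x": 5, "y": 0, "z": -5, "rx": 0, "ry": 0, "rz": 0, "hand": 0},
    {"x": 0, "y": 0, "z": 0, "rx": 0, "ry": 0, "rz": 0, "hand": 0},
  ],
)

```text
time_s: 14.45
eef_pos: [487.8, 49.1, 104.9]
ee_rot: [0.705, 0.054, 0.705, -0.054]
force: [0.1, -0.3, 0.2]
grip_width: -0.001
```

jog_arm(
  increments=[
    {"x": 4, "y": 0, "z": -3, "rx": 0, "ry": 0, "rz": 0, "hand": 0},
    {"x": 4, "y": 0, "z": -2, "rx": 0, "ry": 0, "rz": 0, "hand": 0},
    {"x": 3, "y": 0, "z": -2, "rx": 0, "ry": 0, "rz": 0, "hand": 0},
    {"x": 0, "y": 0, "z": 0, "rx": 0, "ry": 0, "rz": 0, "hand": 0},
  ],
)

```text
time_s: 14.95
eef_pos: [481.4, 50.1, 94.1]
ee_rot: [0.706, 0.054, 0.704, -0.054]
force: [0.2, 0.4, -0.0]
grip_width: -0.004
```

jog_arm(
  increments=[
    {"x": 2, "y": 0, "z": -1, "rx": 0, "ry": 0, "rz": 0, "hand": 0},
    {"x": 1.5, "y": 0, "z": 0, "rx": 0, "ry": 0, "rz": 0, "hand": 0},
    {"x": 1, "y": 0, "z": 0, "rx": 0, "ry": 0, "rz": 0, "hand": 0},
    {"x": 0, "y": 0, "z": 0, "rx": 0, "ry": 0, "rz": 0, "hand": 0},
  ],
)

```text
time_s: 15.45
eef_pos: [480.4, 50.2, 90.0]
ee_rot: [0.706, 0.054, 0.704, -0.054]
force: [-3.2, -0.4, 4.4]
grip_width: -0.005
```

jog_arm(
  increments=[
    {"x": 0.5, "y": 0, "z": 0, "rx": 0, "ry": 0, "rz": 0, "hand": 0},
    {"x": 0.5, "y": 0, "z": 0, "rx": 0, "ry": 0, "rz": 0, "hand": 0},
    {"x": 0, "y": 0, "z": 0, "rx": 0, "ry": 0, "rz": 0, "hand": 0},
  ],
)

```text
time_s: 15.82
eef_pos: [480.4, 50.3, 89.9]
ee_rot: [0.706, 0.054, 0.704, -0.054]
force: [-7.4, 0.7, 15.4]
grip_width: -0.0
```

jog_arm(
  increments=[
    {"x": 0.5, "y": 0, "z": 0, "rx": 0, "ry": 0, "rz": 0, "hand": 0},
    {"x": 0, "y": 0, "z": 0, "rx": 0, "ry": 0, "rz": 0, "hand": 0},
  ],
)

```text
time_s: 16.08
eef_pos: [480.5, 50.3, 89.9]
ee_rot: [0.706, 0.054, 0.704, -0.054]
force: [-9.6, 0.4, 20.7]
grip_width: 0.004
```

```bash
python3 snap.py 13
```

```text
16.075 [480.5  50.3  89.9] [-9.6  0.4 20.7]
```

View pics/s13.png

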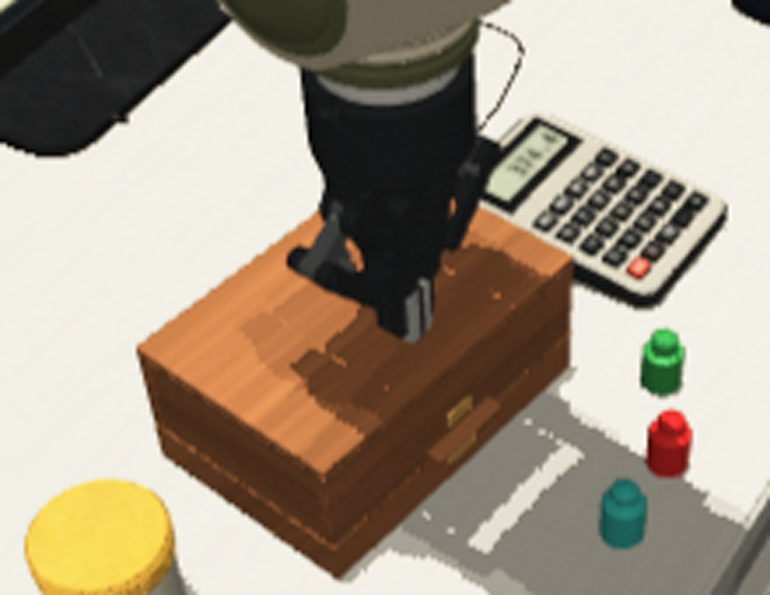

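The lid is flush on the base: tip at z = 89.9 (lid top 90), and 20 N moves it no further. I'll lift off.

jog_arm(
  increments=[
    {"x": -5, "y": 0, "z": 0, "rx": 0, "ry": 0, "rz": 0, "hand": 0},
    {"x": -30, "y": 0, "z": -10, "rx": 0, "ry": 0, "rz": 0, "hand": 0},
    {"x": -45, "y": 0, "z": -45, "rx": 0, "ry": 0, "rz": 0, "hand": 0},
    {"x": -45, "y": 0, "z": -45, "rx": 0, "ry": 0, "rz": 0, "hand": 0},
    {"x": 0, "y": 0, "z": 0, "rx": 0, "ry": 0, "rz": 0, "hand": 0},
  ],
)

```text
time_s: 16.75
eef_pos: [382.8, 65.6, 214.5]
ee_rot: [0.708, 0.053, 0.702, -0.054]
force: [0.3, -0.3, -0.8]
grip_width: 0.001
```

```bash
python3 snap.py 14 t; python3 -c "
from h import *
np.set_printoptions(precision=1,suppress=True)
import cv2
a,b=cv2.imread('pics/s14.png'),cv2.imread('pics/t14.png')
cv2.imwrite('pics/u14.png',cv2.resize(np.hstack([a[:580,:560],b[:580]]),(800,400)))"
```

```text
16.75 [382.8  65.6 214.5] [ 0.3 -0.3 -0.8]
```

View pics/s14.png

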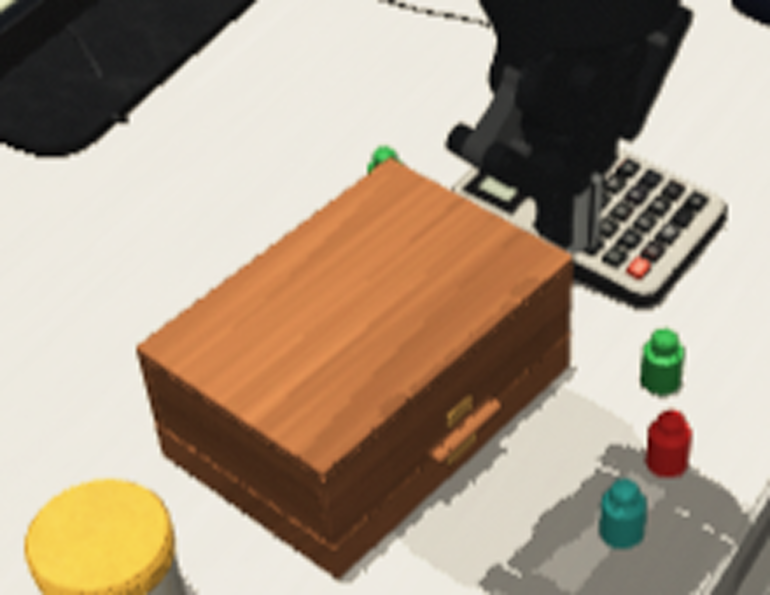

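View pics/t14.png

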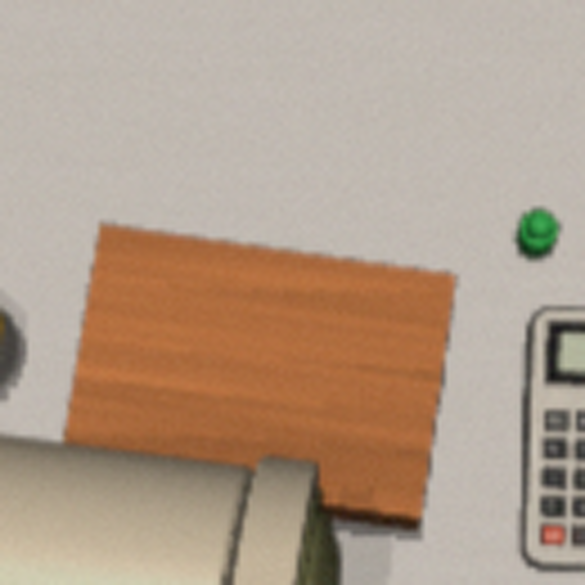

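The lid is fully shut with an even seam, the arm is clear, and the look-alikes, calculator and jar show at the same pixels as before.

```bash
python3 -c "
from rig import *
print(finish_job())"
```

```text
the job is handed in; nothing more can be done
None
```

The large weight is standing upright in its pocket and the lid is pressed completely shut. I handed the job in at about 17 s of the 58 s allowed.

**Weight:** I pushed the knob up and back along its arc with the closed, tilted fingertips until the weight fell upright by itself. Its knob centre then measured about 72 mm high (73 expected). It stood about 21 mm back from the case centre and 51 mm to the left, inside the pocket. I found that pocket sits about 11 mm further back than the case centre.

**Lid:** I pushed it over from behind and met no more than about 6 N on the way down. At the end the fingertips stopped at 89.9 mm (shut height 90) and 20 N moved it no further.

**Last checks:** The pictures show an even seam all round and the arm clear of everything. The calculator, the jar's lid and the look-alikes are where they were. The tally counter lay outside the last crops, but nothing went near it. The weights can't be seen with the lid shut; the last clear view, at about 45° lid angle, showed all three standing.

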